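# Lay plaster casts on their backing boards

### The arm

A 6-joint arm with a two-finger parallel gripper is mounted at the origin on the work surface. World frame = base frame: x ahead of the robot, y to its left, z up, the work surface at z = 0. Lengths are in m, angles in rad, forces in N, time in s.
With the tool pointing down it reaches from about 0.425 to 0.95 m from the base axis. Payload 3.5 kg.
Tool frame: the origin (TCP) lies midway between the tips of the shut fingers; the grasp point (between the pads) lies 19 mm behind it (ctrl.hold_point_z is the distance from the TCP to the grasp point, in m); z points along the fingers, y is the line along which they close (so a half turn about z gives the same grasp; the last joint's range is limited). The gripper opens to 85 mm and grips with 20 to 120 N. Pads are 22 mm wide; open, the fingers measure 114 mm over their backs; the gripper's body (76 mm by 85 mm) begins 54 mm behind the grasp point. The pads swing forward as they close: fully open they stand 13 mm farther back than shut.
Start: joints at [1.01, 0.286, 1.577, -0, 1.279, -0.15], TCP at [0.27, 0.619, 0.231] pointing down, gripper open.
Joint ranges: [-2.77, 2.77], [-0.9, 2.22], [0.21, 2.48], [-1.53, 4.67], [0.24, 2.81], [-2.84, 2.84]. Speed limits (rad/s): [2.79, 2.79, 3.14, 3.14, 3.14, 3.14].

### API

Orientations are given as a unit quaternion [x, y, z, w].
In Python, from plant import readout, cams, sign_off, ctrl gives the robot as it stands. The module is installed in compiled form; this text tells all that it offers.
- The arm moves only by the tool step_arm, never from a script. Its argument "increments" is a list of rows, each a list of 2 entries, a list of its own where there are three numbers: the shift along the world's x, y, z in mm, then the turn, a rotation vector about the world's x, y, z in rad. In form: [[[x, y, z], [rx, ry, rz]], ...]. A call has 1 to 8 rows; each row shifts and turns the commanded pose from where the row before left it; what a row does not reach is not made up. A row lasts 1/12 s, in which the tool goes at most 41.7 mm and 7.16 degrees, less where a joint would pass 70% of its speed; a pose out of reach is approached as far as the arm can. A call is refused whole if a number of a shift passes 41.7 or a number of a turn 0.125, either way. A call with a gripper value outside its range is refused whole. "fingers" is the opening, from -1 (shut) to 1 (fully open), set as the call begins (left out, the last holds). The fingers move at their own pace and stop on an object; "grip_force" is the grip in N (left out, the last holds). Time passes only in rows, so rows that do not move let the fingers close. It gives the time, the measured TCP pose, the force, the opening and the grip force at its end, in the units of the state.
- readout.get_state(): the state, without advancing time (a new reading comes with each control period).
- cams.read_camera(name): name is "scene" or "top" or "wrist"; returns the picture (400x640x3 uint8, red, green, blue); there is no depth.
- cams.get_calibration(name): a dict with "fx", "fy", "cx", "cy" (pixels), "eye" and "rotation" of the camera in the world; the wrist camera has in their place "T_tool_cam" (4x4, takes a point from camera to tool coordinates, whose origin is the TCP and whose axes are the flange's). Camera axes: x right, y up, looking along -z (the intrinsics and any distortion apply to the point x, -y, -z); pixel columns grow to the right and rows downward; lengths in m; the calibration is good to about 2 mm. A picture is of the moment at which its call begins: read the wrist's pose just before it. get_calibration takes no time and is no camera call.
- sign_off(): hands the job in; it is judged then, once.
The state is a dict: "time": time; "qpos": joint angles; "dq": joint speeds; "joint_efforts": joint torques, N m; "eef_pos": TCP position; "tcp_rot": TCP orientation; "contact_force": force on the tool from outside, world axes, zero at the start; "wrist_torque": the same for the moment, N m; "opening": opening from 0.0 (shut) to 1.0 (fully open); "finger_force": force on a finger pad.
Only numpy, scipy, OpenCV 4.12 (cv2) and the standard library are available. Lean on these libraries where they do the work, as an engineer would, in place of code of your own. Each camera call takes 0.05 s, during which the arm holds its last target. There are 200 camera calls.

### The job

The four white plaster casts are ready for mounting: lay each one, right way up, on the wooden backing board whose felt outline has its shape and size, centred on the outline and turned to line up with it. Plaster chips easily, so set each cast down gently, without dropping it, and never tip one over; leave the bowl and the hammer alone.

Things in the scene. Friction and masses are not known exactly. Their poses are not given: they have to be found in the camera images.
- flower: White plaster, loose, right way up. Origin: centre of its underside; z up. Six-petalled flower, 91 mm across, about 140 g: six round petals, 31 mm in diameter and 14 mm high, centred 30 mm out, one along x and one every 60 degrees; a turn by 60 degrees looks the same. Its middle button, 38 mm in diameter, is upright from 14 to 34 mm and rounds off at 40 mm: grip it, fingertips above the petals.
- urchin: White plaster, loose, right way up. Origin: centre of its underside; z up. Sea urchin: a round dome 60 mm in diameter with a beaded top, about 110 g. Its side is upright up to 18 mm, its top is at 35 mm. Turn does not matter.
- large_cowrie: White plaster, loose, right way up. Origin: centre of its underside; z up. The larger of two cowrie shells: a long oval 96 mm (along x) by 54 mm (along y) with straight parallel flanks over the middle 42 mm and half-round ends, with a toothed slit along the top, about 160 g. Flanks upright up to 18 mm, top at 35 mm. A half turn looks the same.
- small_cowrie: White plaster, loose, right way up. Origin: centre of its underside; z up. The smaller cowrie shell: same form, 64 mm (along x) by 34 mm (along y), straight flanks over the middle 30 mm, about 60 g. Flanks upright up to 14 mm, top at 25 mm. A half turn looks the same.
- flower_board: Brown wooden board, 108 x 108 x 10 mm, fixed to the bench; all four are alike but for the dark felt outline centred on top. Origin: centre of its underside (top 10 mm above it); z up. Felt: a six-petalled flower about 98 mm across, one petal along the x axis.
- urchin_board: Brown wooden board, 108 x 108 x 10 mm, fixed to the bench; all four are alike but for the dark felt outline centred on top. Origin: centre of its underside (top 10 mm above it); z up. Felt: a round disc 68 mm in diameter.
- large_cowrie_board: Brown wooden board, 108 x 108 x 10 mm, fixed to the bench; all four are alike but for the dark felt outline centred on top. Origin: centre of its underside (top 10 mm above it); z up. Felt: a long oval 102 mm along x by 60 mm along y.
- small_cowrie_board: Brown wooden board, 108 x 108 x 10 mm, fixed to the bench; all four are alike but for the dark felt outline centred on top. Origin: centre of its underside (top 10 mm above it); z up. Felt: a long oval 70 mm along x by 40 mm along y.
- bowl: Bystander: blue plastic mixing bowl, 100 mm across, 50 mm high, standing at the far left of the work. Origin: centre of its underside. Leave it alone.
- mallet: Bystander: a hammer lying flat beyond the work, 260 mm long, under 60 mm high. Origin: underside, about mid-length; handle towards its own -x. Leave it alone.
Mind the look-alikes: they are no part of the job. What is shaped like the large_cowrie but turquoise is not meant.

How it is judged:
At the end, for the whole second after the job is handed in: Each of the four casts rests level and still on its own matching board, released, its centre within 12 mm of the board's centre; flower and cowries are turned to the outline within 0.25 rad (flower: any of its six like turns; cowries: either way round) (horizontal distance between flower and flower_board below 0.012 m and z of flower in the frame of flower_board between 0.006 and 0.015 m and angle between each of flower, urchin, large_cowrie, small_cowrie's own z axis and vertical below 0.1 rad and linear speed of each of flower, urchin, large_cowrie, small_cowrie below 0.02 m/s and angular speed of each of flower, urchin, large_cowrie, small_cowrie below 0.2 rad/s and (angle between the x axis of flower and the x axis of flower_board, either way round below 0.25 rad or angle between the x axis of flower and the x axis of flower_board, either way round between 0.7972 and 1.2972 rad) and horizontal distance between urchin and urchin_board below 0.012 m and z of urchin in the frame of urchin_board between 0.006 and 0.015 m and horizontal distance between large_cowrie and large_cowrie_board below 0.012 m and z of large_cowrie in the frame of large_cowrie_board between 0.006 and 0.015 m and angle between the x axis of large_cowrie and the x axis of large_cowrie_board, either way round below 0.25 rad and horizontal distance between small_cowrie and small_cowrie_board below 0.012 m and z of small_cowrie in the frame of small_cowrie_board between 0.006 and 0.015 m and angle between the x axis of small_cowrie and the x axis of small_cowrie_board, either way round below 0.25 rad); the robot touches nothing.
It fails at once if the bowl or the hammer is shifted by more than 30 mm (distance of any of bowl, mallet from where it was at the start of the episode above 0.03 m).
It fails at once if a cast is tipped over by more than 45 degrees (angle between any of flower, urchin, large_cowrie, small_cowrie's own z axis and vertical above 0.785 rad).
It fails at once if a cast is dropped or thrown: it moves faster than 0.5 m/s (a fall of over 12 mm) while the fingers do not hold it ((linear speed of flower above 0.5 m/s and contact force between flower and the fingers below 0.05 N) or (linear speed of urchin above 0.5 m/s and contact force between urchin and the fingers below 0.05 N) or (linear speed of large_cowrie above 0.5 m/s and contact force between large_cowrie and the fingers below 0.05 N) or (linear speed of small_cowrie above 0.5 m/s and contact force between small_cowrie and the fingers below 0.05 N)).
It fails at once if a cast is pressed onto a board with more than 60 N (contact force between any of flower, urchin, large_cowrie, small_cowrie and flower_board above 60 N or contact force between any of flower, urchin, large_cowrie, small_cowrie and urchin_board above 60 N or contact force between any of flower, urchin, large_cowrie, small_cowrie and large_cowrie_board above 60 N or contact force between any of flower, urchin, large_cowrie, small_cowrie and small_cowrie_board above 60 N).
It also fails if it takes over 104 s, if anything falls off the work surface, if the arm or the gripper's body presses on something with over 40 N, if the wrist force passes 120 N, or if a joint passes its speed limit or range.

## Working session

There is one attempt and no reset: what is moved stays moved. The work goes in short steps, Python scripts to look and compute and a tool call to move; the robot and the scene stay as the last step left them, time stands still between calls to the robot, and variables do not carry over. Pictures are saved under pics/ and viewed, at most 14 in all, crops included, and the job is handed in when it is done.

Besides the shell and the picture viewer there is one more tool, called after ">>>" as name(argument=value, ...), one argument or row to a line, values as JSON. step_arm: Moves the arm, as the interface text tells. Its arguments: {"type":"object","properties":{"increments":{"type":"array","items":{"type":"array"}},"fingers":{"type":"number"},"grip_force":{"type":"number"}},"required":["increments"]}

```bash
mkdir -p pics; python3 - <<'E'
from plant import readout, cams, ctrl
import cv2
s=readout.get_state(); print({k:s[k] for k in('time','eef_pos','tcp_rot','opening','contact_force')}, ctrl.hold_point_z)
for n in('top','scene'):
    cv2.imwrite(f'pics/{n}0.png',cams.read_camera(n)[:,:,::-1])
for n in('top','scene','wrist'): print(cams.get_calibration(n))
E
```

```text
{'time': 0.0, 'eef_pos': array([0.26917394, 0.61829635, 0.22992168]), 'tcp_rot': array([ 2.03967108e-01,  9.78977019e-01, -1.11114481e-03, -4.25628896e-04]), 'opening': 0.9991879941336453, 'contact_force': array([-0.05264662,  0.28607721, -0.86347911])} 0.0187
{'fx': 472.96437155483864, 'fy': 472.96437155483864, 'cx': 321.6416560887233, 'cy': 199.17347620264187, 'eye': array([ 0.42855201, -0.0499894 ,  1.33516063]), 'rotation': array([-0.02950853,  0.03879437,  0.7106612 , -0.70184393])}
{'fx': 385.6058734666622, 'fy': 385.6058734666622, 'cx': 319.5064680334055, 'cy': 192.560246102436, 'eye': array([ 1.0496237 , -0.49381837,  1.11195806]), 'rotation': array([0.24937452, 0.10902406, 0.41095479, 0.87008176])}
{'fx': 308.7160431037561, 'fy': 308.7160431037561, 'cx': 320.7647373344975, 'cy': 198.32990692846894, 'T_tool_cam': array([[-4.77138399e-04,  9.52035331e-01,  3.05987747e-01,
         7.74367595e-02],
       [ 9.99999568e-01,  6.98314331e-04, -6.13363521e-04,
         8.89141362e-05],
       [-7.97619372e-04,  3.05987322e-01, -9.52035253e-01,
        -1.42261945e-01],
       [ 0.00000000e+00,  0.00000000e+00,  0.00000000e+00,
         1.00000000e+00]])}
```

View pics/top0.png

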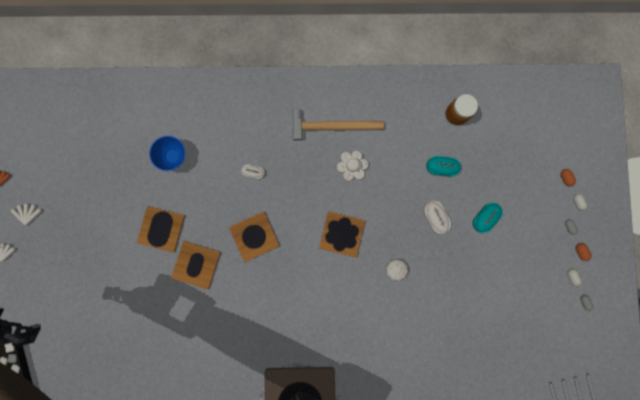

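View pics/scene0.png

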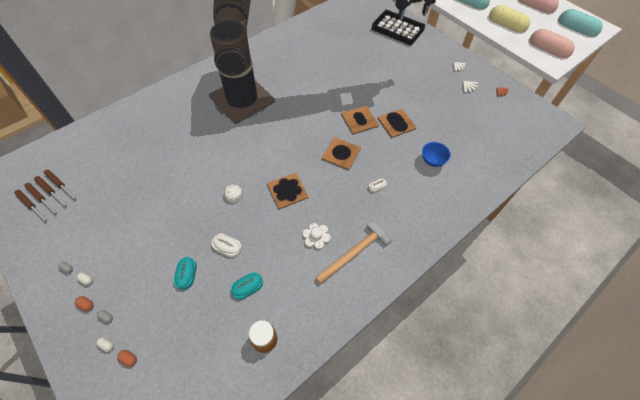

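```bash
cat > h.py <<'E'
import numpy as np, cv2
from scipy.spatial.transform import Rotation as R
from plant import readout, cams
def ray(cal,uv,z,eye=None,rot=None):
    eye=cal['eye'] if eye is None else eye
    rot=R.from_quat(cal['rotation']).as_matrix() if rot is None else rot
    uv=np.atleast_2d(np.array(uv,float))
    d=np.c_[(uv[:,0]-cal['cx'])/cal['fx'],-(uv[:,1]-cal['cy'])/cal['fy'],-np.ones(len(uv))]@rot.T
    return eye+d*((z-eye[2])/d[:,2])[:,None]
def wristcam():
    s=readout.get_state(); im=cams.read_camera('wrist'); c=cams.get_calibration('wrist'); T=c['T_tool_cam']
    Rt=R.from_quat(s['tcp_rot']).as_matrix()
    return im,c,s['eef_pos']+Rt@T[:3,3],Rt@T[:3,:3]
def shape(P):  # contour world pts -> centroid, angle of long axis, sizes
    P=P[:,:2].astype(np.float32); k=1000
    m=cv2.moments((P*k).reshape(-1,1,2).astype(np.float32))
    c=np.array([m['m10'],m['m01']])/m['m00']/k
    th=.5*np.arctan2(2*m['mu11'],m['mu20']-m['mu02'])
    r=cv2.minAreaRect((P*k).astype(np.float32))
    return c.round(4),round(float(th),3),np.round(r[1],0),round(r[2],1)
E
python3 - <<'E'
from h import *
im=cams.read_camera('top'); c=cams.get_calibration('top')
hsv=cv2.cvtColor(im,cv2.COLOR_RGB2HSV)
x0,y0,x1,y1=125,135,520,300
K=8
big=cv2.resize(im[y0:y1,x0:x1],None,fx=K,fy=K,interpolation=cv2.INTER_CUBIC)
h=cv2.cvtColor(big,cv2.COLOR_RGB2HSV).astype(int)
g=big.max(2)
H,S,V=h[...,0],h[...,1],h[...,2]
masks={'board':((S>90)&(H<25)&(V>60),.010),'felt':(V<48,.010),'white':((V>150)&(S<60),.015),'turq':((S>100)&(H>75)&(H<100),.015)}
for n,(m,z) in masks.items():
    cs,_=cv2.findContours(m.astype(np.uint8),cv2.RETR_EXTERNAL,cv2.CHAIN_APPROX_NONE)
    for q in cs:
        if cv2.contourArea(q)<80*K*K: continue
        uv=(q.reshape(-1,2)+.5)/K-.5+[x0,y0]
        P=ray(c,uv,z); print(n,uv.mean(0).round(0),*shape(P))
cv2.imwrite('pics/crop.png',cv2.resize(im[y0:y1,x0:x1],None,fx=2,fy=2,interpolation=cv2.INTER_CUBIC)[:,:,::-1])
E
```

```text
board [195. 265.] [0.3789 0.2838] -1.223 [109. 109.] 72.5
board [254. 236.] [0.4552 0.1223] -1.211 [108. 108.] 24.1
board [342. 234.] [ 0.4586 -0.1233] 1.422 [108. 107.] 75.5
board [160. 229.] [0.4794 0.3824] 1.343 [109. 107.] 75.0
felt [195. 265.] [0.3793 0.2848] -0.31 [34. 63.] 72.8
felt [253. 236.] [0.4554 0.1231] -1.34 [62. 60.] 89.3
felt [342. 234.] [ 0.459  -0.1232] 0.986 [83. 92.] 14.8
felt [160. 229.] [0.4799 0.3838] -0.263 [55. 95.] 75.8
white [396. 270.] [ 0.3567 -0.2692] 0.205 [46. 48.] 79.8
white [436. 218.] [ 0.5016 -0.3893] 0.436 [86. 46.] 26.1
white [251. 171.] [0.6393 0.1334] 1.224 [55. 28.] 75.9
white [351. 166.] [ 0.6527 -0.1497] 0.126 [79. 71.] 6.6
turq [487. 217.] [ 0.4999 -0.5327] -0.769 [56. 98.] 48.4
turq [443. 166.] [ 0.6474 -0.4142] 1.475 [98. 56.] 83.2
```

View pics/crop.png

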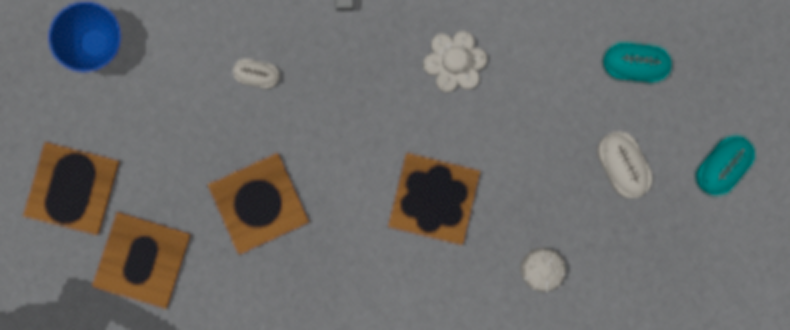

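>>> step_arm(
  increments=[
    [[12,-15,0],[0,0,-0.05]],
    [[22,-30,0],[0,0,-0.1]],
    [[22,-30,0],[0,0,-0.1]],
    [[22,-30,0],[0,0,-0.1]],
    [[22,-30,0],[0,0,-0.1]],
    [[22,-30,0],[0,0,-0.1]],
    [[22,-30,0],[0,0,-0.1]],
    [[22,-30,0],[0,0,-0.1]],
  ],
  fingers=1,
)

```text
time: 0.82
eef_pos: [0.4361, 0.3922, 0.231]
tcp_rot: [0.55, 0.835, -0.0, -0.0]
contact_force: [0.7, 0.4, 0.7]
opening: 1.003
finger_force: 0.0
```

>>> step_arm(
  increments=[
    [[22,-30,0],[0,0,-0.1]],
    [[22,-30,0],[0,0,-0.1]],
    [[22,-30,0],[0,0,-0.1]],
    [[22,-30,0],[0,0,-0.1]],
    [[22,-30,0],[0,0,-0.1]],
    [[22,-30,0],[0,0,-0.1]],
    [[22,-30,0],[0,0,-0.1]],
    [[22,-30,0],[0,0,0]],
  ],
)

```text
time: 1.48
eef_pos: [0.6121, 0.1522, 0.231]
tcp_rot: [0.803, 0.596, -0.0, -0.0]
contact_force: [0.9, -0.3, 0.0]
opening: 1.0
finger_force: 0.0
```

>>> step_arm(
  increments=[
    [[10,-15,0],[0,0,0]],
    [[0,0,0],[0,0,0]],
    [[0,0,0],[0,0,0]],
  ],
)

```text
time: 1.73
eef_pos: [0.6216, 0.138, 0.2306]
tcp_rot: [0.803, 0.597, -0.0, -0.001]
contact_force: [0.3, 0.5, 0.5]
opening: 1.0
finger_force: 0.0
```

```bash
cat >> h.py <<'E'
def look(name,lo=140,z=.012,save=True):
    im,c,eye,rot=wristcam()
    K=3; big=cv2.resize(im,None,fx=K,fy=K,interpolation=cv2.INTER_CUBIC)
    h=cv2.cvtColor(big,cv2.COLOR_RGB2HSV).astype(int); S,V=h[...,1],h[...,2]
    s=readout.get_state(); a=R.from_quat(s['tcp_rot']).as_matrix()[:,1]
    print('t',s['time'],'tcp',s['eef_pos'].round(4),'phi',np.arctan2(a[1],a[0]).round(3))
    for n,m,zz in(('white',(V>lo)&(S<70),z),('felt',V<45,.010)):
        cs,_=cv2.findContours(m.astype(np.uint8),cv2.RETR_EXTERNAL,cv2.CHAIN_APPROX_NONE)
        for q in cs:
            if cv2.contourArea(q)<300*K*K: continue
            uv=(q.reshape(-1,2)+.5)/K-.5
            P=ray(c,uv,zz,eye,rot); print(n,uv.mean(0).round(0),*shape(P))
    if save: cv2.imwrite(f'pics/{name}.png',im[:,:,::-1])
E
python3 -c "
from h import *
look('w1')"
```

```text
t 1.7833 tcp [0.6211 0.139  0.2307] phi -0.291
white [495. 392.] [ 0.7788 -0.2739] -0.324 [40. 61.] 73.3
white [348. 332.] [ 0.591  -0.1009] 1.48 [32. 45.] 5.2
white [400. 329.] [ 0.6637 -0.1217] 0.931 [134.  71.] 53.8
white [621. 131.] [0.9636 0.0618] -1.523 [ 43. 201.] 0.7
white [294. 180.] [0.5872 0.122 ] -0.234 [480. 879.] 72.2
felt [312. 355.] [ 0.5303 -0.139 ] -0.292 [250. 954.] 73.3
felt [197. 215.] [0.4554 0.1245] 0.494 [66. 66.] 73.2
felt [ 76. 105.] [0.3793 0.2863] -0.313 [39. 69.] 72.0
felt [118.   4.] [0.4715 0.3622] -0.287 [10. 84.] 73.2
```

View pics/w1.png

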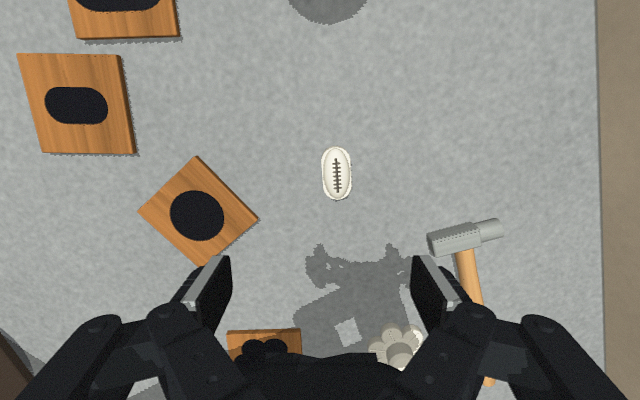

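```bash
python3 - <<'E'
from h import *
im=cv2.imread('pics/w1.png'); print(im[173,300:372:3].max(1)); 
s=readout.get_state();c=cams.get_calibration('wrist');T=c['T_tool_cam'];Rt=R.from_quat(s['tcp_rot']).as_matrix()
eye=s['eef_pos']+Rt@T[:3,3];rot=Rt@T[:3,:3]
K=4;x0,y0=300,130
b=cv2.resize(im[y0:215,x0:372],None,fx=K,fy=K,interpolation=cv2.INTER_CUBIC).max(2)
for lo in(185,195,205):
  cs,_=cv2.findContours((b>lo).astype(np.uint8),cv2.RETR_EXTERNAL,cv2.CHAIN_APPROX_NONE)
  q=max(cs,key=cv2.contourArea); uv=(q.reshape(-1,2)+.5)/K-.5+[x0,y0]
  for z in(.0,.01):print(lo,shape(ray(c,uv,z,eye,rot)))
E
```

```text
[165 167 173 171 169 166 169 165 200 235 241 233 123 255 241 232 203 182
 170 168 170 171 172 166]
185 (array([0.6373, 0.1252]), 1.35, array([67., 37.]), 76.8)
185 (array([0.6375, 0.1275]), 1.35, array([66., 36.]), 76.8)
195 (array([0.6369, 0.1257]), 1.329, array([67., 37.]), 77.1)
195 (array([0.6371, 0.1281]), 1.329, array([65., 36.]), 77.1)
205 (array([0.6378, 0.1289]), 1.363, array([63., 36.]), 76.8)
205 (array([0.638 , 0.1312]), 1.363, array([61., 35.]), 76.8)
```

>>> step_arm(
  increments=[
    [[8,-5,-10],[0,0,0.03]],
    [[8,-4.5,-30],[0,0,0.035]],
    [[0,0,-40],[0,0,0]],
    [[0,0,-40],[0,0,0]],
    [[0,0,-40],[0,0,0]],
    [[0,0,-30],[0,0,0]],
    [[0,0,-20],[0,0,0]],
    [[0,0,-10],[0,0,0]],
  ],
)

```text
time: 2.45
eef_pos: [0.6337, 0.131, 0.0071]
tcp_rot: [0.781, 0.624, -0.003, -0.002]
contact_force: [-0.8, 0.3, -0.2]
opening: 1.0
finger_force: 0.0
```

>>> step_arm(
  increments=[
    [[0,0,-5],[0,0,0]],
    [[0,0,-3],[0,0,0]],
    [[0,0,0],[0,0,0]],
  ],
)

```text
time: 2.7
eef_pos: [0.6382, 0.13, 0.0045]
tcp_rot: [0.782, 0.624, 0.001, 0.001]
contact_force: [-0.2, -0.1, -0.3]
opening: 0.997
finger_force: 0.0
```

>>> step_arm(
  increments=[
    [[0,0,0],[0,0,0]],
    [[0,0,0],[0,0,0]],
    [[0,0,0],[0,0,0]],
    [[0,0,0],[0,0,0]],
    [[0,0,0],[0,0,0]],
    [[0,0,0],[0,0,0]],
    [[0,0,0],[0,0,0]],
    [[0,0,0],[0,0,0]],
  ],
  fingers=-1,
  grip_force=30,
)

```text
time: 3.37
eef_pos: [0.6383, 0.1293, 0.0044]
tcp_rot: [0.782, 0.623, 0.001, 0.001]
contact_force: [0.3, -0.4, 4.6]
opening: 0.388
finger_force: 31.1
```

>>> step_arm(
  increments=[
    [[0,0,4],[0,0,0]],
    [[0,0,10],[0,0,0]],
    [[0,0,18],[0,0,0]],
    [[-6,4,18],[0,0,0.04]],
    [[-14,8,10],[0,0,0.1]],
    [[-20,12,0],[0,0,0.1]],
    [[-20,12,0],[0,0,0.1]],
    [[-20,12,0],[0,0,0.1]],
  ],
)

```text
time: 4.03
eef_pos: [0.5564, 0.1776, 0.0637]
tcp_rot: [0.625, 0.78, -0.0, -0.0]
contact_force: [-0.3, -0.5, -0.7]
opening: 0.39
finger_force: 30.5
```

>>> step_arm(
  increments=[
    [[-20,12,0],[0,0,0.1]],
    [[-20,12,0],[0,0,0.1]],
    [[-20,12,0],[0,0,0.1]],
    [[-20,12,0],[0,0,0.1]],
    [[-20,12,0],[0,0,0.1]],
    [[-20,12,0],[0,0,0.1]],
    [[-20,12,0],[0,0,0.1]],
    [[-19,12,0],[0,0,0.1]],
  ],
)

```text
time: 4.7
eef_pos: [0.3969, 0.2736, 0.0633]
tcp_rot: [0.272, 0.962, -0.0, -0.0]
contact_force: [0.1, 0.9, -1.1]
opening: 0.384
finger_force: 30.5
```

>>> step_arm(
  increments=[
    [[-15,9,0],[0,0,0.1]],
    [[-6,3,0],[0,0,0.1]],
    [[0,0,0],[0,0,0.044]],
    [[0,0,0],[0,0,0]],
    [[0,0,0],[0,0,0]],
  ],
)

```text
time: 5.12
eef_pos: [0.3773, 0.2853, 0.0634]
tcp_rot: [0.156, 0.988, -0.0, -0.0]
contact_force: [0.5, 0.2, -1.5]
opening: 0.386
finger_force: 30.5
```

```bash
python3 -c "
from h import *
look('w2',200)"
```

```text
t 5.1667 tcp [0.3775 0.2853 0.0634] phi 1.258
white [321. 307.] [0.4481 0.2651] 1.226 [52. 42.] 73.0
white [319. 268.] [0.4016 0.2781] -0.323 [49. 90.] 74.1
white [126. 182.] [0.3119 0.1734] 0.464 [25. 16.] 2.8
white [ 16. 143.] [0.2703 0.1199] -1.14 [12. 34.] 20.6
white [340. 130.] [0.3212 0.3101] 1.021 [52. 17.] 72.0
white [556. 117.] [0.3576 0.4427] -1.036 [10. 29.] 29.1
white [ 38. 109.] [0.2562 0.1446] 1.27 [34. 27.] 61.7
white [378.  98.] [0.3151 0.3445] 1.311 [33. 13.] 82.8
white [136.  98.] [0.2687 0.2049] -0.625 [12. 24.] 43.3
white [466.  98.] [0.3289 0.3937] -1.11 [24. 40.] 26.7
white [404.  79.] [0.3074 0.3582] 1.126 [23. 11.] 72.0
white [170.  82.] [0.2682 0.2279] 1.295 [24. 14.] 45.5
white [285.  75.] [0.2822 0.2893] 0.968 [29. 11.] 55.4
white [372.  63.] [0.2936 0.3441] -0.207 [18. 19.] 41.8
white [321.  73.] [0.2892 0.3146] -0.701 [22. 38.] 51.3
white [245.  72.] [0.2756 0.2714] -0.568 [21. 33.] 78.6
white [283.  39.] [0.2685 0.2981] -0.324 [14. 22.] 68.3
white [560.  24.] [0.3064 0.4494] 1.515 [16. 16.] 44.7
white [199.  44.] [0.2546 0.2533] -1.06 [30. 33.] 1.8
white [86. 19.] [0.223  0.1984] 0.995 [17. 13.] 53.4
white [530.  45.] [0.3138 0.4297] 0.685 [60. 45.] 72.8
white [457.  32.] [0.2945 0.3933] -0.588 [28. 35.] 53.6
white [415.  36.] [0.2868 0.3709] -0.75 [19. 39.] 50.8
white [363.  18.] [0.27   0.3445] 0.974 [33. 14.] 61.7
white [298.  12.] [0.2563 0.3107] 1.062 [37. 11.] 62.0
white [253.  16.] [0.2499 0.286 ] 0.799 [19. 18.] 81.0
white [184.   8.] [0.2349 0.2511] 1.394 [19. 10.] 72.1
felt [334. 337.] [0.4871 0.2643] 1.33 [461. 147.] 72.0
felt [324. 193.] [0.3589 0.2927] 1.202 [40. 31.] 67.1
```

View pics/w2.png

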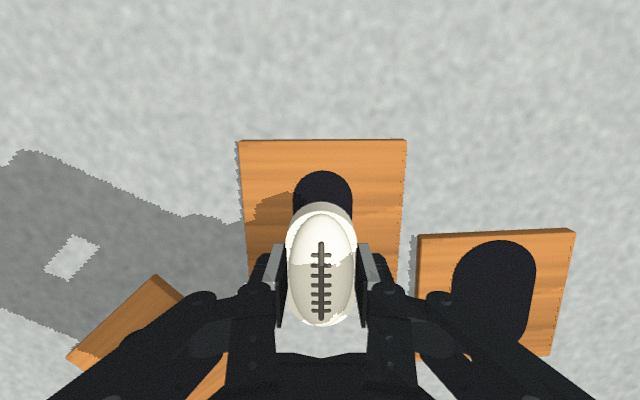

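```bash
cat >> h.py <<'E'
def px(uv,z):
    s=readout.get_state();c=cams.get_calibration('wrist');T=c['T_tool_cam'];Rt=R.from_quat(s['tcp_rot']).as_matrix()
    return ray(c,uv,z,s['eef_pos']+Rt@T[:3,3],Rt@T[:3,:3]).round(4)
E
python3 -c "
from h import *
print(px([[321,242],[321,318]],.083),px([[322,203]],.059), px([[322,171],[240,140],[406,139]],.01))"
```

```text
[[0.3605 0.2909 0.083 ]
 [0.3985 0.2787 0.083 ]] [[0.3513 0.2945 0.059 ]] [[0.3463 0.2963 0.01  ]
 [0.3115 0.2535 0.01  ]
 [0.3431 0.3528 0.01  ]]
```

>>> step_arm(
  increments=[
    [[0,0,-8],[0,0,0]],
    [[0,0,-14],[0,0,0]],
    [[0,0,-12],[0,0,0]],
    [[0,0,-8],[0,0,0]],
    [[0,0,-4],[0,0,0]],
    [[0,0,-1.5],[0,0,0]],
    [[0,0,-1],[0,0,0]],
    [[0,0,0],[0,0,0]],
  ],
)

```text
time: 5.83
eef_pos: [0.3779, 0.2854, 0.015]
tcp_rot: [0.155, 0.988, 0.0, 0.0]
contact_force: [0.7, -0.8, -0.5]
opening: 0.384
finger_force: 30.5
```

>>> step_arm(
  increments=[
    [[0,0,-0.5],[0,0,0]],
    [[0,0,0],[0,0,0]],
  ],
)

```text
time: 6.0
eef_pos: [0.3779, 0.2855, 0.0148]
tcp_rot: [0.155, 0.988, 0.0, 0.0]
contact_force: [0.2, 1.0, -1.6]
opening: 0.384
finger_force: 30.5
```

>>> step_arm(
  increments=[
    [[0,0,-0.5],[0,0,0]],
    [[0,0,0],[0,0,0]],
    [[0,0,0],[0,0,0]],
    [[0,0,0],[0,0,0]],
    [[0,0,0],[0,0,0]],
  ],
  fingers=0.2,
)

```text
time: 6.42
eef_pos: [0.3776, 0.2854, 0.0139]
tcp_rot: [0.155, 0.988, 0.0, 0.0]
contact_force: [0.5, 0.7, -0.2]
opening: 0.603
finger_force: 0.0
```

>>> step_arm(
  increments=[
    [[0,0,5],[0,0,0]],
    [[0,0,15],[0,0,0]],
    [[0,0,30],[0,0,0]],
    [[0,0,35],[0,0,0]],
    [[10,-5,35],[0,0,-0.1]],
    [[15,-15,30],[0,0,-0.12]],
    [[15,-25,25],[0,0,-0.12]],
    [[15,-32,20],[0,0,-0.12]],
  ],
)

```text
time: 7.08
eef_pos: [0.4336, 0.2086, 0.2124]
tcp_rot: [0.378, 0.926, 0.002, 0.002]
contact_force: [1.6, 0.5, -0.5]
opening: 0.599
finger_force: 0.0
```

>>> step_arm(
  increments=[
    [[10,-34,10],[0,0,-0.12]],
    [[10,-34,0],[0,0,-0.12]],
    [[10,-34,0],[0,0,-0.12]],
    [[10,-34,0],[0,0,-0.12]],
    [[8,-34,0],[0,0,-0.12]],
    [[8,-34,0],[0,0,-0.12]],
    [[5,-34,0],[0,0,-0.12]],
    [[5,-34,0],[0,0,-0.12]],
  ],
  fingers=1,
)

```text
time: 7.75
eef_pos: [0.4985, -0.0654, 0.2193]
tcp_rot: [0.764, 0.646, 0.0, 0.0]
contact_force: [1.0, -0.5, 0.1]
opening: 1.003
finger_force: 0.0
```

>>> step_arm(
  increments=[
    [[3,-34,0],[0,0,-0.12]],
    [[0,-34,0],[0,0,-0.12]],
    [[0,-34,0],[0,0,-0.12]],
    [[0,-34,0],[0,0,-0.12]],
    [[0,-34,0],[0,0,-0.12]],
    [[0,-34,0],[0,0,-0.12]],
    [[0,-34,0],[0,0,-0.12]],
    [[0,-20,0],[0,0,-0.09]],
  ],
)

```text
time: 8.42
eef_pos: [0.501, -0.3249, 0.2192]
tcp_rot: [0.972, 0.234, -0.0, 0.001]
contact_force: [0.8, 0.4, -0.4]
opening: 1.003
finger_force: 0.0
```

>>> step_arm(
  increments=[
    [[0,0,0],[0,0,0]],
    [[0,0,0],[0,0,0]],
  ],
)

```text
time: 8.58
eef_pos: [0.5011, -0.3223, 0.2187]
tcp_rot: [0.971, 0.237, -0.0, -0.0]
contact_force: [0.3, 0.3, 0.3]
opening: 1.001
finger_force: 0.0
```

```bash
python3 -c "
from h import *
look('w3',200)" | grep -v '\[[0-9 .]*\] [-0-9.]*$' | awk '!/white/||1' | head -40; python3 - <<'E'
import cv2
a=cv2.imread('pics/w3.png'); t=None
from h import *
print(px([[320,200]],.0))
E
```

```text
t 8.6333 tcp [ 0.5013 -0.3213  0.2187] phi -1.09
[[ 0.4667 -0.3386  0.    ]]
```

View pics/w3.png

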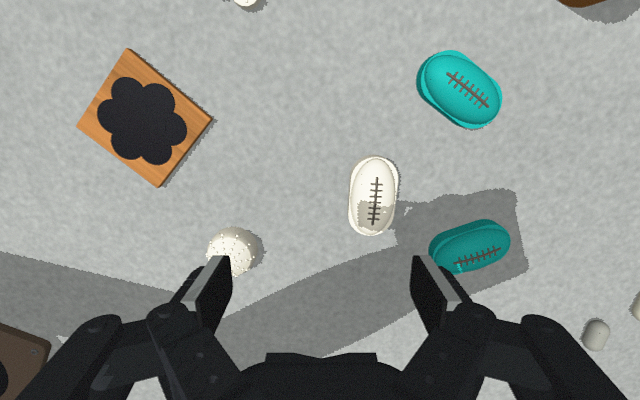

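```bash
python3 - <<'E'
from h import *
print(px([[377,178],[373,226]],.035))
print(px([[348,200],[398,190],[376,155],[371,235]],.009))
im=cv2.imread('pics/w3.png')
g=cv2.GaussianBlur(im,(3,3),0).max(2)
mask=np.full(g.shape,cv2.GC_BGD,np.uint8); mask[140:250,335:412]=cv2.GC_PR_BGD; cv2.ellipse(mask,(373,196),(26,42),3,0,360,cv2.GC_PR_FGD,-1); cv2.ellipse(mask,(373,196),(16,30),3,0,360,cv2.GC_FGD,-1)
cv2.grabCut(im,mask,None,np.zeros((1,65)),np.zeros((1,65)),4,cv2.GC_INIT_WITH_MASK)
cs,_=cv2.findContours((mask%2==1).astype(np.uint8),cv2.RETR_EXTERNAL,cv2.CHAIN_APPROX_NONE)
q=max(cs,key=cv2.contourArea).reshape(-1,2)
print(q.min(0),q.max(0),shape(px(q,.012)))
E
```

```text
[[ 0.5277 -0.3767  0.035 ]
 [ 0.4771 -0.4014  0.035 ]]
[[ 0.4848 -0.367   0.009 ]
 [ 0.5231 -0.4135  0.009 ]
 [ 0.547  -0.3691  0.009 ]
 [ 0.458  -0.4146  0.009 ]]
[348 157] [397 235] (array([ 0.5016, -0.3902]), 0.433, array([97., 55.]), 25.3)
```

>>> step_arm(
  increments=[
    [[0,-15,-5],[0,0,-0.02]],
    [[1,-25,-15],[0,0,-0.02]],
    [[0,-20,-30],[0,0,0]],
    [[0,-8.5,-35],[0,0,0]],
    [[0,0,-40],[0,0,0]],
    [[0,0,-40],[0,0,0]],
    [[0,0,-25],[0,0,0]],
    [[0,0,-12],[0,0,0]],
  ],
)

```text
time: 9.3
eef_pos: [0.5002, -0.3868, 0.0115]
tcp_rot: [0.976, 0.219, -0.002, -0.004]
contact_force: [-0.9, 0.4, 0.4]
opening: 1.0
finger_force: 0.0
```

>>> step_arm(
  increments=[
    [[0,0,-8],[0,0,0]],
    [[0,0,-5],[0,0,0]],
    [[0,0,0],[0,0,0]],
    [[0,0,0],[0,0,0]],
  ],
)

```text
time: 9.63
eef_pos: [0.5037, -0.3911, 0.0058]
tcp_rot: [0.976, 0.218, 0.001, 0.001]
contact_force: [-0.5, 0.2, -0.5]
opening: 1.001
finger_force: 0.0
```

>>> step_arm(
  increments=[
    [[0,0,0],[0,0,0]],
    [[0,0,0],[0,0,0]],
    [[0,0,0],[0,0,0]],
    [[0,0,0],[0,0,0]],
    [[0,0,0],[0,0,0]],
    [[0,0,0],[0,0,0]],
    [[0,0,0],[0,0,0]],
  ],
  fingers=-1,
  grip_force=40,
)

```text
time: 10.22
eef_pos: [0.5034, -0.391, 0.0055]
tcp_rot: [0.976, 0.218, 0.001, 0.001]
contact_force: [0.0, 1.0, 6.3]
opening: 0.615
finger_force: 43.9
```

>>> step_arm(
  increments=[
    [[0,0,4],[0,0,0]],
    [[0,0,10],[0,0,0]],
    [[0,0,18],[0,0,0]],
    [[0,6,18],[0,0,0]],
    [[0,14,10],[0,0,0]],
    [[0,22,5],[0,0,-0.03]],
    [[0,30,0],[0,0,-0.03]],
    [[0,34,0],[0,0,-0.03]],
  ],
)

```text
time: 10.88
eef_pos: [0.5025, -0.2842, 0.0698]
tcp_rot: [0.985, 0.172, 0.001, 0.001]
contact_force: [1.5, 0.1, -1.7]
opening: 0.617
finger_force: 43.1
```

>>> step_arm(
  increments=[
    [[0,34,0],[0,0,-0.03]],
    [[0,34,0],[0,0,-0.03]],
    [[0,34,0],[0,0,-0.03]],
    [[0,34,0],[0,0,-0.03]],
    [[0,34,0],[0,0,-0.03]],
    [[0,34,0],[0,0,-0.03]],
    [[0,34,0],[0,0,-0.03]],
    [[0,34,0],[0,0,-0.03]],
  ],
)

```text
time: 11.55
eef_pos: [0.5018, -0.0105, 0.069]
tcp_rot: [0.999, 0.054, -0.0, -0.0]
contact_force: [0.8, 0.9, -1.8]
opening: 0.618
finger_force: 43.1
```

>>> step_arm(
  increments=[
    [[0,34,0],[0,0,-0.03]],
    [[0,34,0],[0,0,-0.03]],
    [[0,34,0],[0,0,-0.03]],
    [[0,34,0],[0,0,-0.03]],
    [[0,34,0],[0,0,-0.03]],
    [[-4,34,0],[0,0,-0.03]],
    [[-5,34,0],[0,0,-0.03]],
    [[-5,34,0],[0,0,-0.03]],
  ],
)

```text
time: 12.22
eef_pos: [0.4877, 0.2614, 0.0689]
tcp_rot: [0.998, -0.066, -0.0, 0.0]
contact_force: [0.6, -0.1, -1.6]
opening: 0.618
finger_force: 43.1
```

>>> step_arm(
  increments=[
    [[-5,34,0],[0,0,-0.03]],
    [[-4,34,0],[0,0,-0.03]],
    [[0,28,0],[0,0,-0.03]],
    [[0,18,0],[0,0,-0.03]],
    [[0,12,0],[0,0,-0.015]],
    [[0,0,0],[0,0,0]],
    [[0,0,0],[0,0,0]],
  ],
)

```text
time: 12.8
eef_pos: [0.479, 0.3859, 0.0686]
tcp_rot: [0.991, -0.131, -0.0, 0.0]
contact_force: [0.1, -0.2, -1.1]
opening: 0.618
finger_force: 43.1
```

```bash
python3 -c "
from h import *
look('w4',250)" | grep -v white
```

```text
t 12.85 tcp [0.4791 0.3852 0.0685] phi -1.835
felt [327. 342.] [0.362  0.4172] 1.308 [484. 144.] 74.9
felt [317. 162.] [0.5167 0.3706] 1.131 [56. 25.] 65.3
```

View pics/w4.png

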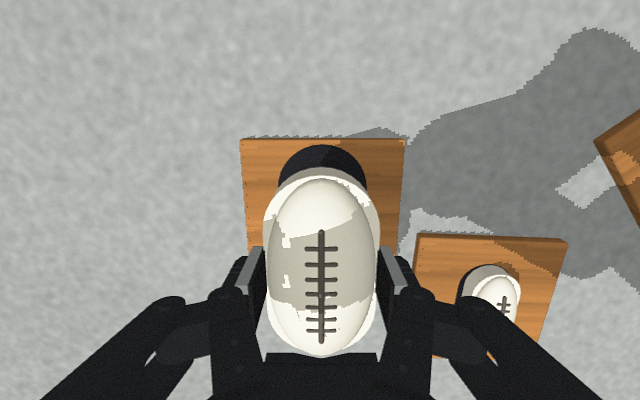

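```bash
python3 -c "
from h import *
a=px([[321,230],[321,343]],.098);print(a.mean(0)); u=np.array([.966,-.261])
print(px([[321,167]],.063)[0,:2]-.048*u,px([[322,145]],.01)[0,:2]-.051*u, px([[241,139],[404,140]],.01).mean(0)[:2]-.054*u)"
```

```text
[0.48105 0.3847  0.098  ]
[0.478732 0.385228] [0.478834 0.384511] [0.479186 0.383994]
```

Aligned within 2 mm; lower by 53 mm.

>>> step_arm(
  increments=[
    [[0,0,-8],[0,0,0]],
    [[0,-1,-14],[0,0,0]],
    [[0,0,-14],[0,0,0]],
    [[0,0,-8],[0,0,0]],
    [[0,0,-5],[0,0,0]],
    [[0,0,-2],[0,0,0]],
    [[0,0,-1],[0,0,0]],
    [[0,0,-0.5],[0,0,0]],
  ],
)

```text
time: 13.52
eef_pos: [0.4798, 0.385, 0.0164]
tcp_rot: [0.991, -0.132, 0.0, -0.0]
contact_force: [-0.1, 0.2, -2.7]
opening: 0.62
finger_force: 43.1
```

>>> step_arm(
  increments=[
    [[0,0,-0.5],[0,0,0]],
    [[0,0,0],[0,0,0]],
    [[0,0,0],[0,0,0]],
  ],
)

```text
time: 13.77
eef_pos: [0.4799, 0.3851, 0.0164]
tcp_rot: [0.991, -0.132, 0.0, -0.0]
contact_force: [-0.1, 1.3, -0.7]
opening: 0.618
finger_force: 43.1
```

>>> step_arm(
  increments=[
    [[0,0,-0.8],[0,0,0]],
    [[0,0,0],[0,0,0]],
    [[0,0,0],[0,0,0]],
  ],
)

```text
time: 14.02
eef_pos: [0.4799, 0.3851, 0.0156]
tcp_rot: [0.991, -0.132, 0.0, -0.0]
contact_force: [-1.0, 0.5, 0.8]
opening: 0.617
finger_force: 43.3
```

>>> step_arm(
  increments=[
    [[0,0,0],[0,0,0]],
    [[0,0,0],[0,0,0]],
    [[0,0,0],[0,0,0]],
    [[0,0,0],[0,0,0]],
  ],
  fingers=0.75,
)

```text
time: 14.35
eef_pos: [0.4796, 0.3849, 0.0151]
tcp_rot: [0.991, -0.132, 0.0, -0.0]
contact_force: [0.2, 0.1, 0.3]
opening: 0.877
finger_force: 0.0
```

>>> step_arm(
  increments=[
    [[0,0,5],[0,0,0]],
    [[0,0,15],[0,0,0]],
    [[0,0,30],[0,0,0]],
    [[0,0,35],[0,0,0]],
    [[2,-8,35],[0,0,0.05]],
    [[5,-15,35],[0,0,0.05]],
    [[5,-25,30],[0,0,0.05]],
    [[8,-32,20],[0,0,0.05]],
  ],
)

```text
time: 15.02
eef_pos: [0.5004, 0.3057, 0.2248]
tcp_rot: [1.0, -0.03, 0.003, -0.001]
contact_force: [1.5, -0.7, 0.6]
opening: 0.874
finger_force: 0.0
```

>>> step_arm(
  increments=[
    [[8,-35,10],[0,0,0.06]],
    [[8,-35,0],[0,0,0.06]],
    [[8,-35,0],[0,0,0.06]],
    [[8,-35,0],[0,0,0.06]],
    [[8,-35,0],[0,0,0.06]],
    [[8,-35,0],[0,0,0.06]],
    [[8,-35,0],[0,0,0.06]],
    [[8,-35,0],[0,0,0.06]],
  ],
  fingers=1,
)

```text
time: 15.68
eef_pos: [0.5635, 0.0231, 0.2306]
tcp_rot: [0.978, 0.207, 0.0, 0.0]
contact_force: [0.4, 0.7, -0.1]
opening: 1.007
finger_force: 0.0
```

>>> step_arm(
  increments=[
    [[8,-35,0],[0,0,0.06]],
    [[8,-35,0],[0,0,0.06]],
    [[8,-35,0],[0,0,0.06]],
    [[8,-35,0],[0,0,0.06]],
    [[8,-35,0],[0,0,0.06]],
    [[8,-20,0],[0,0,0]],
    [[0,0,0],[0,0,0]],
    [[0,0,0],[0,0,0]],
  ],
)

```text
time: 16.35
eef_pos: [0.6114, -0.1712, 0.23]
tcp_rot: [0.937, 0.349, -0.0, -0.0]
contact_force: [-0.1, 0.1, 0.4]
opening: 0.998
finger_force: 0.0
```

```bash
python3 -c "
from h import *
look('w5',250)" | grep -v white
```

```text
t 16.4 tcp [ 0.6112 -0.17    0.23  ] phi -0.857
felt [292. 339.] [ 0.3951 -0.3482] -0.88 [330. 975.] 40.8
felt [ 30. 102.] [0.4555 0.1244] -1.004 [67. 66.] 23.2
```

View pics/w5.png

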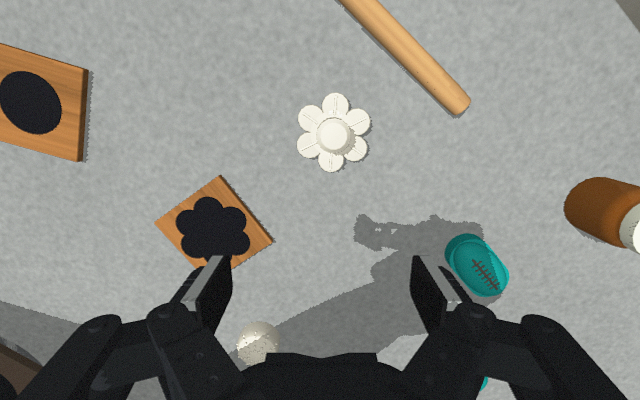

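```bash
python3 - <<'E'
from h import *
p=px([[336,105],[357,122],[354,149],[331,161],[308,146],[311,119]],.013)[:,:2]
c=p.mean(0);d=p-c;print(c,np.hypot(*d.T).round(3),np.degrees(np.arctan2(d[:,1],d[:,0])).round(1))
im=cv2.imread('pics/w5.png')
K=4;x0,y0=285,80
b=cv2.resize(im[y0:185,x0:385],None,fx=K,fy=K,interpolation=cv2.INTER_CUBIC).max(2)
for lo in(195,205):
  cs,_=cv2.findContours((b>lo).astype(np.uint8),cv2.RETR_EXTERNAL,cv2.CHAIN_APPROX_NONE)
  q=max(cs,key=cv2.contourArea); P=px((q.reshape(-1,2)+.5)/K-.5+[x0,y0],.008);c2,*_=s=shape(P)
  e=P[:,:2]-c2; r=np.hypot(*e.T); t=np.arctan2(e[:,1],e[:,0])
  print(s,(np.degrees(np.angle((r*np.exp(6j*t)).sum()))/6).round(1))
print(px([[345,0],[449,113],[462,108],[470,98]],.02))
E
```

```text
[ 0.65175 -0.1539 ] [0.032 0.03  0.03  0.031 0.032 0.03 ] [  35.3  -22.9  -83.6 -142.3  156.4   97. ]
(array([ 0.6514, -0.1483]), 0.109, array([83., 75.]), 6.9) 3.5
(array([ 0.6514, -0.1481]), 0.108, array([82., 75.]), 6.7) 5.2
[[ 0.7582 -0.0754  0.02  ]
 [ 0.7529 -0.2347  0.02  ]
 [ 0.7657 -0.2415  0.02  ]
 [ 0.7783 -0.2402  0.02  ]]
```

>>> step_arm(
  increments=[
    [[10,5,-5],[0,0,0]],
    [[20,8,-15],[0,0,0]],
    [[11,5,-30],[0,0,0]],
    [[0,0,-38],[0,0,0]],
    [[0,0,-40],[0,0,0]],
    [[0,0,-40],[0,0,0]],
    [[0,0,-25],[0,0,0]],
    [[0,0,-10],[0,0,0]],
  ],
)

```text
time: 17.07
eef_pos: [0.6491, -0.1484, 0.0208]
tcp_rot: [0.936, 0.351, -0.004, -0.003]
contact_force: [-0.6, 0.3, -0.4]
opening: 1.001
finger_force: 0.0
```

>>> step_arm(
  increments=[
    [[0,0,-7],[0,0,0]],
    [[0,0,-2],[0,0,0]],
    [[0,0,0],[0,0,0]],
    [[0,0,0],[0,0,0]],
  ],
)

```text
time: 17.4
eef_pos: [0.6544, -0.1525, 0.0207]
tcp_rot: [0.937, 0.35, 0.002, 0.001]
contact_force: [0.5, 0.5, 0.0]
opening: 1.001
finger_force: 0.0
```

>>> step_arm(
  increments=[
    [[0,0,0],[0,0,0]],
    [[0,0,0],[0,0,0]],
    [[0,0,0],[0,0,0]],
    [[0,0,0],[0,0,0]],
    [[0,0,0],[0,0,0]],
    [[0,0,0],[0,0,0]],
    [[0,0,0],[0,0,0]],
    [[0,0,0],[0,0,0]],
  ],
  fingers=-1,
  grip_force=40,
)

```text
time: 18.07
eef_pos: [0.6531, -0.1524, 0.0191]
tcp_rot: [0.937, 0.35, 0.0, 0.0]
contact_force: [-0.9, -0.1, 5.8]
opening: 0.42
finger_force: 40.6
```

>>> step_arm(
  increments=[
    [[0,0,4],[0,0,0]],
    [[0,0,10],[0,0,0]],
    [[0,0,18],[0,0,0]],
    [[-5,0,18],[0,0,0.02]],
    [[-14,2,10],[0,0,0.02]],
    [[-20,3,0],[0,0,0.02]],
    [[-25,4,0],[0,0,0.02]],
    [[-28,4,0],[0,0,0.02]],
  ],
)

```text
time: 18.73
eef_pos: [0.5599, -0.139, 0.0783]
tcp_rot: [0.918, 0.397, 0.0, 0.0]
contact_force: [0.0, 0.2, -1.1]
opening: 0.419
finger_force: 40.2
```

>>> step_arm(
  increments=[
    [[-28,4,0],[0,0,0.02]],
    [[-28,4,0],[0,0,0.02]],
    [[-22,4,0],[0,0,0.008]],
    [[-15,3,0],[0,0,0]],
    [[-9,2,0],[0,0,0]],
    [[0,0,0],[0,0,0]],
    [[0,0,0],[0,0,0]],
  ],
)

```text
time: 19.32
eef_pos: [0.4589, -0.1223, 0.0784]
tcp_rot: [0.908, 0.418, 0.0, 0.0]
contact_force: [0.2, -0.0, -1.1]
opening: 0.42
finger_force: 40.2
```

```bash
python3 -c "
from h import *
look('w6',250)" | grep -v white
```

```text
t 19.3667 tcp [ 0.4595 -0.1226  0.0786] phi -0.708
felt [324. 342.] [ 0.3747 -0.2228] -0.71 [155. 496.] 49.3
felt [321. 178.] [ 0.4765 -0.1013] -0.756 [41. 89.] 46.0
```

View pics/w6.png

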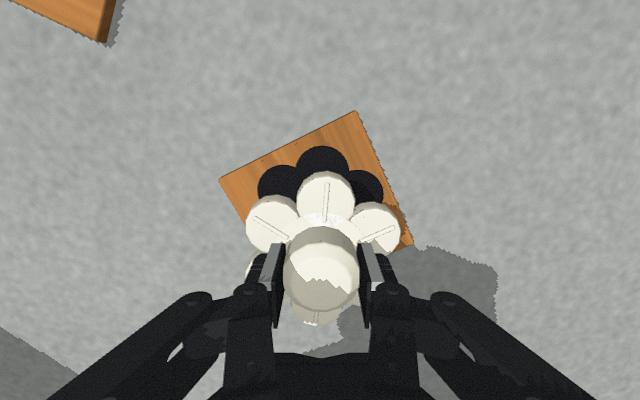

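```bash
python3 - <<'E'
from h import *
from scipy.optimize import least_squares
def fit(p,r,a0):
    f=lambda v:(p-(v[:2]+r*np.c_[np.cos(v[2]+np.array([0,1,-1])*np.pi/3*sg),np.sin(v[2]+np.array([0,1,-1])*np.pi/3*sg)])).ravel()
    for sg in(1,-1):
        s=least_squares(f,[*p.mean(0),a0]); print(sg,s.x[:2].round(4),np.degrees(s.x[2]).round(1),s.cost**.5)
fit(px([[326,197],[271,222],[374,229]],.0735)[:,:2],.030,.8)
fit(px([[322,170],[280,188],[362,193]],.010)[:,:2],.032,.8)
q=px([[219,179],[356,111]],.01)[:,:2];d=q[1]-q[0];L=np.hypot(*d);print(L,np.degrees(np.arctan2(*d[::-1])));n=np.array([d[1],-d[0]])/L;print(q.mean(0)+.054*n,q.mean(0)-.054*n)
E
```

```text
1 [ 0.4613 -0.1216] 45.0 0.0007150488407476604
-1 [ 0.4895 -0.0933] 225.4 0.01761245646022565
1 [ 0.4599 -0.1221] 45.8 0.0016463409467100199
-1 [ 0.4897 -0.0915] 225.5 0.017877810823685676
0.10524319455432736 -14.696456001230931
[ 0.4596003  -0.12288331] [ 0.4869997  -0.01841669]
```

>>> step_arm(
  increments=[
    [[-1,0,-8],[0,0,0]],
    [[0,0,-13],[0,0,0]],
    [[0,0,-13],[0,0,0]],
    [[0,0,-8],[0,0,0]],
    [[0,0,-4],[0,0,0]],
    [[0,0,-2],[0,0,0]],
    [[0,0,-1],[0,0,0]],
    [[0,0,0],[0,0,0]],
  ],
)

```text
time: 20.03
eef_pos: [0.4581, -0.1224, 0.0294]
tcp_rot: [0.908, 0.418, 0.0, 0.0]
contact_force: [0.1, 0.1, -1.3]
opening: 0.42
finger_force: 40.2
```

>>> step_arm(
  increments=[
    [[0,0,-0.5],[0,0,0]],
    [[0,0,0],[0,0,0]],
    [[0,0,0],[0,0,0]],
  ],
)

```text
time: 20.28
eef_pos: [0.4581, -0.1224, 0.029]
tcp_rot: [0.908, 0.418, 0.001, 0.001]
contact_force: [0.2, 0.6, 0.1]
opening: 0.42
finger_force: 40.2
```

>>> step_arm(
  increments=[
    [[0,0,0],[0,0,0]],
    [[0,0,0],[0,0,0]],
    [[0,0,0],[0,0,0]],
    [[0,0,0],[0,0,0]],
    [[0,0,0],[0,0,0]],
    [[0,0,0],[0,0,0]],
  ],
  fingers=0.9,
)

```text
time: 20.78
eef_pos: [0.4575, -0.1222, 0.0285]
tcp_rot: [0.908, 0.418, 0.0, 0.0]
contact_force: [-0.3, 0.7, -0.5]
opening: 0.953
finger_force: 0.0
```

>>> step_arm(
  increments=[
    [[0,0,5],[0,0,0]],
    [[0,0,15],[0,0,0]],
    [[0,0,30],[0,0,0]],
    [[0,0,35],[0,0,0]],
    [[0,-15,35],[0,0,0]],
    [[-10,-25,30],[0,0,0]],
    [[-20,-30,15],[0,0,0]],
    [[-20,-30,0],[0,0,0]],
  ],
)

```text
time: 21.45
eef_pos: [0.4093, -0.2246, 0.1994]
tcp_rot: [0.908, 0.419, 0.002, 0.005]
contact_force: [1.2, -0.8, -0.7]
opening: 0.947
finger_force: 0.0
```

>>> step_arm(
  increments=[
    [[-20,-28,0],[0,0,0]],
    [[-18,-20,0],[0,0,0]],
    [[0,0,0],[0,0,0]],
    [[0,0,0],[0,0,0]],
    [[0,0,0],[0,0,0]],
  ],
  fingers=1,
)

```text
time: 21.87
eef_pos: [0.3696, -0.2699, 0.1937]
tcp_rot: [0.908, 0.418, 0.0, -0.0]
contact_force: [0.4, 0.0, 0.1]
opening: 1.004
finger_force: 0.0
```

```bash
python3 -c "
from h import *
look('w7',250)" | grep -v white
```

```text
t 21.9167 tcp [ 0.3698 -0.2696  0.1936] phi -0.707
felt [306. 352.] [ 0.208  -0.4648] -0.71 [225. 855.] 49.3
```

View pics/w7.png

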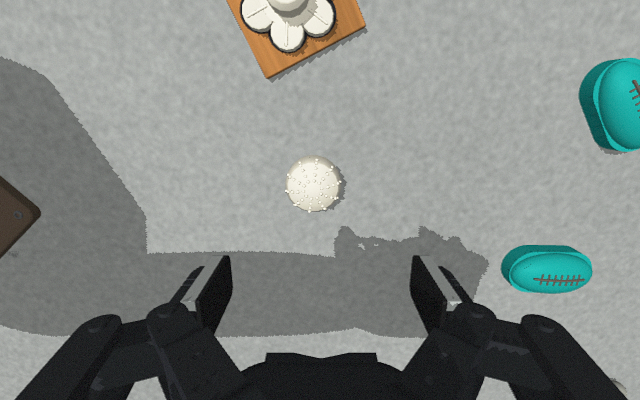

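```bash
python3 -c "
from h import *
p=px([[285,184],[343,184],[314,155],[314,213]],.013);print(p,p.mean(0),np.hypot(*(p[0]-p[1])[:2]),np.hypot(*(p[2]-p[3])[:2]))"
```

```text
[[ 0.3357 -0.2512  0.013 ]
 [ 0.3833 -0.292   0.013 ]
 [ 0.3801 -0.2478  0.013 ]
 [ 0.3376 -0.2969  0.013 ]] [ 0.359175 -0.271975  0.013   ] 0.06269290230959161 0.06493889435461617
```

>>> step_arm(
  increments=[
    [[-5,-1,-5],[0,0,0]],
    [[-6,-0.5,-15],[0,0,0]],
    [[0,0,-30],[0,0,0]],
    [[0,0,-40],[0,0,0]],
    [[0,0,-40],[0,0,0]],
    [[0,0,-30],[0,0,0]],
    [[0,0,-15],[0,0,0]],
    [[0,0,-8],[0,0,0]],
  ],
)

```text
time: 22.58
eef_pos: [0.357, -0.2688, 0.0072]
tcp_rot: [0.908, 0.419, -0.001, -0.003]
contact_force: [-0.2, 0.5, -0.1]
opening: 0.999
finger_force: 0.0
```

>>> step_arm(
  increments=[
    [[0,0,-5],[0,0,0]],
    [[0,0,-2],[0,0,0]],
    [[0,0,0],[0,0,0]],
    [[0,0,0],[0,0,0]],
  ],
)

```text
time: 22.92
eef_pos: [0.3594, -0.2725, 0.0048]
tcp_rot: [0.908, 0.418, 0.0, 0.001]
contact_force: [0.3, 0.6, 0.8]
opening: 1.001
finger_force: 0.0
```

>>> step_arm(
  increments=[
    [[0,0,0],[0,0,0]],
    [[0,0,0],[0,0,0]],
    [[0,0,0],[0,0,0]],
    [[0,0,0],[0,0,0]],
    [[0,0,0],[0,0,0]],
    [[0,0,0],[0,0,0]],
    [[0,0,0],[0,0,0]],
  ],
  fingers=-1,
  grip_force=40,
)

```text
time: 23.5
eef_pos: [0.3591, -0.2724, 0.0047]
tcp_rot: [0.908, 0.418, 0.0, 0.001]
contact_force: [-0.8, 1.6, 6.0]
opening: 0.675
finger_force: 42.9
```

>>> step_arm(
  increments=[
    [[0,0,4],[0,0,0]],
    [[0,0,10],[0,0,0]],
    [[0,0,18],[0,0,0]],
    [[6,0,25],[0,0,0]],
    [[12,5,25],[0,0,0]],
    [[16,10,25],[0,0,0]],
    [[18,18,15],[0,0,0]],
    [[18,24,5],[0,0,0]],
  ],
)

```text
time: 24.17
eef_pos: [0.4309, -0.2163, 0.135]
tcp_rot: [0.909, 0.417, 0.002, 0.004]
contact_force: [1.0, -0.1, -1.4]
opening: 0.678
finger_force: 43.3
```

>>> step_arm(
  increments=[
    [[14,28,0],[0,0,0]],
    [[9,30,0],[0,0,0]],
    [[5,30,0],[0,0,0]],
    [[2,30,0],[0,0,0]],
    [[0,30,0],[0,0,0]],
    [[0,30,0],[0,0,0]],
    [[0,30,0],[0,0,0]],
    [[0,30,0],[0,0,0]],
  ],
)

```text
time: 24.83
eef_pos: [0.458, 0.0248, 0.131]
tcp_rot: [0.908, 0.418, 0.0, 0.0]
contact_force: [0.7, -0.3, -1.2]
opening: 0.677
finger_force: 43.3
```

>>> step_arm(
  increments=[
    [[0,30,-5],[0,0,0]],
    [[0,28,-15],[0,0,0]],
    [[-2,22,-25],[0,0,0]],
    [[-2,14,-15],[0,0,0]],
    [[0,7,-5],[0,0,0]],
    [[0,0,0],[0,0,0]],
    [[0,0,0],[0,0,0]],
  ],
)

```text
time: 25.42
eef_pos: [0.455, 0.1242, 0.0662]
tcp_rot: [0.908, 0.418, 0.0, 0.0]
contact_force: [-0.4, -1.2, -0.8]
opening: 0.676
finger_force: 43.3
```

```bash
python3 -c "
from h import *
look('w8',250)" | grep -v white
```

```text
t 25.4667 tcp [0.4556 0.1238 0.0668] phi -0.708
felt [327. 345.] [0.3784 0.0319] -0.71 [144. 482.] 49.4
felt [319. 198.] [0.4666 0.1383] -0.688 [38. 67.] 50.9
```

View pics/w8.png

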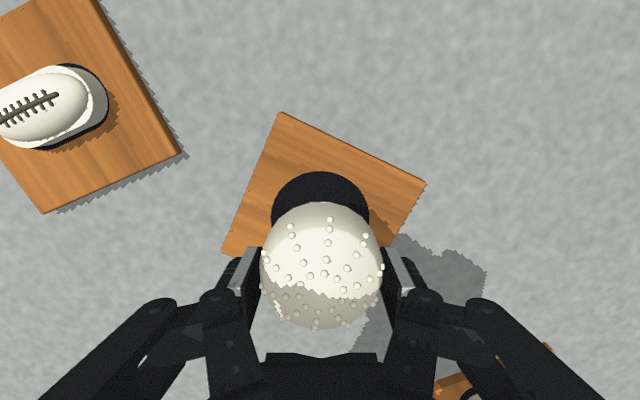

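```bash
python3 -c "
from h import *
u=np.array([np.cos(.863),np.sin(.863)])
for z in(.062,.080):print(px([[320,202]],z)[0,:2]-.030*u)
print(px([[320,171]],.01)[0,:2]-.034*u)"
```

```text
[0.45559517 0.12320611]
[0.45949517 0.12780611]
[0.45579453 0.12346692]
```

Centred. Lower by 52 mm.

>>> step_arm(
  increments=[
    [[0,0,-8],[0,0,0]],
    [[0,0,-14],[0,0,0]],
    [[0,0,-14],[0,0,0]],
    [[0,0,-8],[0,0,0]],
    [[0,0,-4],[0,0,0]],
    [[0,0,-2],[0,0,0]],
    [[0,0,-1],[0,0,0]],
    [[0,0,0],[0,0,0]],
  ],
)

```text
time: 26.13
eef_pos: [0.4551, 0.1242, 0.0151]
tcp_rot: [0.908, 0.418, 0.0, 0.0]
contact_force: [0.4, 0.4, -1.5]
opening: 0.678
finger_force: 43.3
```

>>> step_arm(
  increments=[
    [[0,0,-0.5],[0,0,0]],
    [[0,0,0],[0,0,0]],
    [[0,0,0],[0,0,0]],
  ],
)

```text
time: 26.38
eef_pos: [0.4553, 0.1244, 0.0148]
tcp_rot: [0.908, 0.418, 0.001, 0.0]
contact_force: [-1.2, -1.2, 1.3]
opening: 0.676
finger_force: 43.6
```

>>> step_arm(
  increments=[
    [[0,0,0],[0,0,0]],
    [[0,0,0],[0,0,0]],
    [[0,0,0],[0,0,0]],
    [[0,0,0],[0,0,0]],
    [[0,0,0],[0,0,0]],
    [[0,0,0],[0,0,0]],
  ],
  fingers=1,
)

```text
time: 26.88
eef_pos: [0.4545, 0.1244, 0.014]
tcp_rot: [0.908, 0.418, -0.0, -0.0]
contact_force: [-0.4, 0.1, 0.8]
opening: 1.0
finger_force: 0.0
```

>>> step_arm(
  increments=[
    [[0,0,5],[0,0,0]],
    [[0,0,15],[0,0,0]],
    [[0,0,30],[0,0,0]],
    [[0,0,35],[0,0,0]],
    [[0,0,35],[0,0,0]],
    [[5,-15,35],[0,0,0]],
    [[5,-25,30],[0,0,0]],
    [[5,-33,10],[0,0,0]],
  ],
)

```text
time: 27.55
eef_pos: [0.4721, 0.0515, 0.2155]
tcp_rot: [0.908, 0.42, 0.005, 0.002]
contact_force: [0.4, -0.2, 0.1]
opening: 0.999
finger_force: 0.0
```

>>> step_arm(
  increments=[
    [[5,-35,0],[0,0,0]],
    [[5,-35,0],[0,0,0]],
    [[5,-35,0],[0,0,0]],
    [[5,-35,0],[0,0,0]],
    [[5,-35,0],[0,0,0]],
    [[0,-35,0],[0,0,0]],
    [[0,-35,0],[0,0,0]],
    [[0,-35,0],[0,0,0]],
  ],
)

```text
time: 28.22
eef_pos: [0.4942, -0.2303, 0.2093]
tcp_rot: [0.908, 0.418, 0.0, 0.0]
contact_force: [0.5, -0.0, 0.5]
opening: 0.996
finger_force: 0.0
```

>>> step_arm(
  increments=[
    [[0,-35,0],[0,0,0]],
    [[0,-35,0],[0,0,0]],
    [[0,-35,0],[0,0,0]],
    [[0,-35,0],[0,0,0]],
    [[0,-30,0],[0,0,0]],
    [[0,-15,0],[0,0,0]],
    [[0,0,0],[0,0,0]],
    [[0,0,0],[0,0,0]],
  ],
)

```text
time: 28.88
eef_pos: [0.4943, -0.4135, 0.2087]
tcp_rot: [0.909, 0.418, 0.0, -0.001]
contact_force: [0.0, 0.4, -0.4]
opening: 1.003
finger_force: 0.0
```

```bash
python3 - <<'E'
from h import *
im=cams.read_camera('top')
cv2.imwrite('pics/end.png',cv2.resize(im[190:300,125:385],None,fx=3,fy=3,interpolation=cv2.INTER_CUBIC)[:,:,::-1])
s=readout.get_state();print(s['time'],s['eef_pos'],s['contact_force'])
E
```

```text
28.9333 [ 0.49447813 -0.41259214  0.20875656] [ 0.36005438  0.92559766 -0.05331829]
```

View pics/end.png

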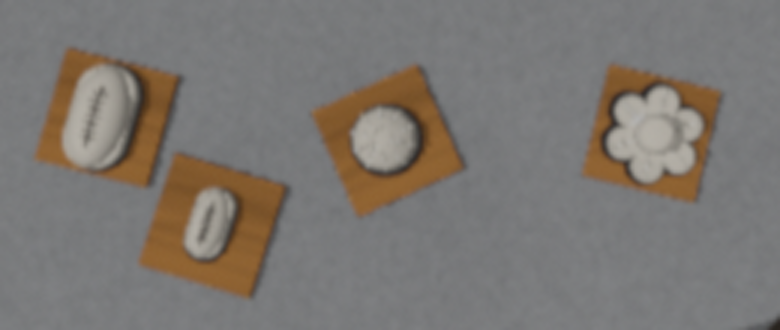

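The picture shows all four casts on their boards, centred and in line with the outlines: large cowrie at (101,117), small cowrie (210,223), urchin (386,140) and flower (656,133).

```bash
python3 -c "
from plant import sign_off
print(sign_off())"
```

```text
the job is handed in; nothing more can be done
None
```

I laid all four casts on their matching boards, centred to within about 3 mm by the camera images and turned to the outlines, and handed the job in at about 29 s; the hand-in gave no verdict.

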